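# Stack the returned tins on the scale and the cartons in the tray

## Task

Sort the returned stock lying on the bench into two neat stacks. Stack the three tins upright in the middle of the scale's pan, the largest at the bottom, then the middle one, the smallest on top, and stack the two cartons in the middle of the cardboard display tray, the larger below and the smaller on it, both lying flat with their long sides along the tray's long side. Centre each thing on the one below, set things down rather than dropping them, and leave the tape roll, the jar and the potted plant where they are.

Things in the scene. Friction and masses are not known exactly. Their poses are not given: they have to be found in the camera images.
- scale_pan (a point): Centre of the upper face of the shop scale's round steel pan: flat, 150 mm across, 60 mm above the table. z is up; x is the scale's own x, its keypad and display are on its -x side. The grey body below (190 x 180 mm, reaching from 110 mm on the -x side to 80 mm on the +x side of the pan's centre) is 40 mm high. The scale is fixed and the pan does not give way.
- tray_floor (a point): Centre of the inner floor of the empty shallow white cardboard display tray, 4 mm above the table. z is up, x along its long side. Inside it is 150 mm along x and 125 mm along y; the walls are 4 mm thick and their tops are 28 mm above the table, the -x one only 14 mm. The tray is fixed.
- tin_large: Largest of three plain round steel tins with a paper band: 68 mm across, 45 mm high, standing upright. Origin at the centre of its underside, z up its axis. About 0.2 kg.
- tin_medium: Middle tin: 54 mm across, 40 mm high, standing upright. Origin at the centre of its underside, z up its axis. About 0.13 kg.
- tin_small: Smallest tin: 40 mm across, 34 mm high, standing upright. Origin at the centre of its underside, z up its axis. About 0.07 kg.
- carton_large: Larger of two closed brown cardboard cartons with a strip of paper tape along the top: 90 mm along x, 62 mm along y, 42 mm high, lying flat. Origin at the centre of its underside, z up. About 0.2 kg.
- carton_small: Smaller closed carton of the same kind: 64 mm along x, 44 mm along y, 34 mm high, lying flat. Origin at the centre of its underside, z up. About 0.1 kg.
- tape_roll: Bystander: loose roll of grey tape lying flat, 100 mm across, 45 mm high. Origin at the centre of its underside.
- jar: Bystander: loose amber glass jar, 60 mm across, 85 mm high. Origin at the centre of its underside.
- plant_pot: Bystander: loose small white ceramic pot with a green succulent, pot 80 mm across and 55 mm high, leaves to about 100 mm high. Origin at the centre of its underside.
There are look-alikes about, which are no part of the job. What is shaped like the carton_small but red is not meant.

How it is judged:
By the outcome, as a careful person would: the job done as asked, in the order asked, and still so for the second after the job is handed in, with the robot touching nothing.
It also fails if it takes over 131 s, if anything falls off the work surface, if the arm or the gripper's body presses on something with over 40 N, if the wrist force passes 120 N, or if a joint passes its speed limit or range.

## Robot

A 7-joint arm with a two-finger parallel gripper is mounted at the origin on the work surface. World frame = base frame: x ahead of the robot, y to its left, z up, the work surface at z = 0. Lengths are in m, angles in rad, forces in N, time in s.
With the tool pointing down it reaches from about 0.425 to 0.875 m from the base axis. Payload 4.7 kg.
Tool frame: the origin (TCP) lies on the centre line of the jaws, within the pads' length; the fingertips stand env.tips_ahead ahead of it and the grasp point (between the pads) lies 8 mm behind it (env.tips_ahead is the distance from the TCP to the fingertips, in m); z points along the fingers, y is the line along which they close (so a half turn about z gives the same grasp; the last joint's range is limited). The gripper opens to 87 mm and grips with 3 to 60 N. Pads are 19 mm wide; open, the fingers measure 117 mm over their backs; the gripper's body (75 mm by 190 mm) begins 51 mm behind the grasp point.
Start: joints at [-1.231, 0.321, -0.07, 1.45, 0.023, 1.371, -0.057], TCP at [0.208, 0.616, 0.234] pointing down, gripper open.
Joint ranges: [-2.86, 2.86], [-0.3, 2.09], [-1.38, 1.24], [0.06, 2.45], [-1.56, 4.7], [0.09, 2.05], [-2.69, 2.69]. Speed limits (rad/s): [2.57, 2.57, 3.14, 3.14, 3.14, 3.14, 3.14].

## Interface

Orientations are given as [roll, pitch, yaw] about the fixed x, y, z axes, in that order (R = Rz(yaw) Ry(pitch) Rx(roll)).
In Python, from rig import monitor, optics, env, models gives the robot as it stands.
- The arm moves only by the tool carry_out, never from a script. Its argument "series" is a list of rows, each a list of 5 numbers: the opening, from -1 (shut) to 1 (fully open), then the shift along the tool's x, y, z in units of 0.15 m (1.0 is 0.15 m), then the turn about the tool's z in units of 90 degrees (1.0 is 90 degrees). A call has exactly 10 rows; each row is the pose to reach, as a shift and turn from the pose commanded when the call began, along the tool's axes at that moment; what a row does not reach only later rows make up. A row lasts 1/8 s, in which the tool goes at most 62.5 mm and 10.7 degrees, less where a joint would pass 70% of its speed; a pose out of reach is approached as far as the arm can. A call with a number of a shift or a turn outside -1 to 1 is refused whole. A call with a gripper value outside its range is refused whole. The fingers move at their own pace and stop on an object; the grip force is fixed at half the most. Time passes only in rows, so rows that repeat a pose let the fingers close, or fill a call up. It gives the time, the measured TCP pose, the force, the opening and the grip force at its end, in the units of the state.
- monitor.sense(): the state, without advancing time (a new reading comes with each control period).
- optics.read_camera(name): name is "scene" or "top" or "wrist"; returns a dict with "color" (384x512x3 uint8, red, green, blue), "intrinsics" (3x3 intrinsics, pixels), "distortion" ([k1, k2, p1, p2, k3] as OpenCV has them; the pictures are not rectified), "position" and "orientation" of the camera in the world. Camera axes: x right, y down, z forward; pixel columns grow to the right and rows downward; lengths in m; the calibration is good to about 2 mm. A picture is of the moment at which its call begins. There is no depth.
- env.hand_in(): hands the job in; it is judged then, once.
Trained networks look in a picture, given as the dict that the camera call returned (one of the last four; its "shot" number tells which), for a name from the list of things; names that differ only in an ending like _2 or _b are one class to them, and where a whole thing is asked for, a point or a joint stands for the part that bears it (a point fixed in the world has none). Each returns a list of dicts, best first, with "conf" (0 to 1); they miss things now and then, are a little off and sometimes report something else, mostly with a low value. They report only what shows in the picture. A call takes as long as a camera call. They do not tell look-alikes from the thing itself.
- models.recognise(picture, target): "at" ([row, column] as shares, 0 to 1, of the picture: columns of its width, rows of its height, amid what is visible of it).
The state is a dict: "t": time; "qpos": joint angles; "dq": joint speeds; "tau": joint torques, N m; "tcp_pos": TCP position; "orientation": TCP orientation; "wrist_force": force on the tool from outside, world axes, zero at the start; "torque": the same for the moment, N m; "width": finger opening in m; "grasp_force": force on a finger pad.
Only numpy, scipy, OpenCV 4.12 (cv2) and the standard library are available. Lean on these libraries where they do the work, as an engineer would, in place of code of your own. Each camera call takes 0.05 s, during which the arm holds its last target. There are 200 camera calls.

## Working session

There is one attempt and no reset: what is moved stays moved. The work goes in short steps, Python scripts to look and compute and a tool call to move; the robot and the scene stay as the last step left them, time stands still between calls to the robot, and variables do not carry over. Pictures are saved under pics/ and viewed, at most 14 in all, crops included, and the job is handed in when it is done.

Besides the shell and the picture viewer there is one more tool, called after "Emit:" in YAML: its name, and indented under it one key for each argument. carry_out: Moves the arm, as the interface text tells. Its arguments: {"type":"object","properties":{"series":{"type":"array","items":{"type":"array","items":{"type":"number","minimum":-1,"maximum":1}}}},"required":["series"]}

```bash
mkdir -p pics; ls
cat > h.py <<'E'
import numpy as np, cv2, json
from rig import monitor, optics, env, models
from scipy.spatial.transform import Rotation as R
def rot(o):
    o=np.array(o,float)
    return o if o.shape==(3,3) else (R.from_euler('xyz',o).as_matrix() if o.size==3 else R.from_quat(o).as_matrix())
def ray(p,uv):
    n=cv2.undistortPoints(np.array(uv,float).reshape(-1,1,2),np.array(p["intrinsics"]),np.array(p["distortion"])).reshape(-1,2)
    return (rot(p["orientation"])@np.c_[n,np.ones(len(n))].T).T
def topl(p,uv,z):
    d=ray(p,uv); c=np.array(p["position"]); return c+d*((z-c[2])/d[:,2])[:,None]
def proj(p,X):
    r=rot(p["orientation"]).T; t=-r@np.array(p["position"])
    return cv2.projectPoints(np.array(X,float).reshape(-1,1,3),cv2.Rodrigues(r)[0],t,np.array(p["intrinsics"]),np.array(p["distortion"]))[0].reshape(-1,2)
def save(p,n): cv2.imwrite(f"pics/{n}.png",p["color"][:,:,::-1])
E
python3 - <<'E'
from h import *
np.set_printoptions(precision=4,suppress=True)
print(env.tips_ahead, monitor.sense())
H=dict(scale_pan=.06,tray_floor=.004,tin_large=.045,tin_medium=.04,tin_small=.034,carton_large=.042,carton_small=.034,tape_roll=.045,jar=.085,plant_pot=.08)
for c in ("top","scene","wrist"):
    p=optics.read_camera(c); save(p,c+"0"); print(c,p["position"],p["orientation"],p["intrinsics"])
    if c=="wrist": continue
    for n,z in H.items():
        for r in models.recognise(p,n)[:3]:
            uv=[r["at"][1]*512,r["at"][0]*384]; print(n,round(r["conf"],2),np.round(uv),topl(p,[uv],z)[0])
E
```

```text
pics
0.011 {'t': 0.0, 'qpos': array([-1.2309,  0.3218, -0.0701,  1.4517,  0.0226,  1.3708, -0.0569]), 'dq': array([-0.0009, -0.0017, -0.0008, -0.0001, -0.0002, -0.0008, -0.0005]), 'tau': array([ -0.0005, -49.1295,  -0.4043, -31.2527,  -0.0639,   0.0438,
         0.0002]), 'tcp_pos': array([0.2079, 0.6153, 0.2325]), 'orientation': array([-3.1397,  0.0001,  2.8159]), 'wrist_force': array([0.1856, 0.6147, 0.4362]), 'torque': array([ 0.0171,  0.0124, -0.0392]), 'grasp_force': 0.0, 'width': 0.08677714319779861}
top [0.4045 0.0104 1.2167] [-2.9875 -0.0043 -1.5537] [[432.7718   0.     246.2754]
 [  0.     432.7718 193.3145]
 [  0.       0.       1.    ]]
scale_pan 0.58 [372. 251.] [ 0.4357 -0.3261  0.06  ]
tray_floor 0.6 [127. 239.] [0.4593 0.3392 0.004 ]
tray_floor 0.48 [248. 125.] [0.7938 0.0062 0.004 ]
tin_large 0.87 [254. 206.] [ 0.5508 -0.0124  0.045 ]
tin_medium 0.55 [304. 165.] [ 0.671  -0.1507  0.04  ]
tin_medium 0.26 [365. 173.] [ 0.6501 -0.3202  0.04  ]
tin_small 0.63 [290. 238.] [ 0.4683 -0.1132  0.034 ]
carton_large 0.56 [207. 168.] [0.6566 0.1173 0.042 ]
carton_large 0.49 [248.
[... 755 characters left out ...]
. 260.] [ 0.7089 -0.161   0.04  ]
tin_small 0.61 [203. 208.] [ 0.4879 -0.1186  0.034 ]
tin_small 0.46 [334. 162.] [0.513  0.3144 0.034 ]
tin_small 0.36 [248. 211.] [ 0.5685 -0.0298  0.034 ]
carton_large 0.59 [317. 214.] [0.687  0.1003 0.042 ]
carton_large 0.34 [368. 192.] [0.6943 0.273  0.042 ]
carton_small 0.78 [226. 186.] [ 0.4343 -0.0156  0.034 ]
carton_small 0.64 [268. 177.] [0.4661 0.1069 0.034 ]
tape_roll 0.93 [370. 194.] [0.706  0.2682 0.045 ]
jar 0.93 [159. 275.] [ 0.7004 -0.3341  0.085 ]
plant_pot 0.74 [309. 248.] [ 0.8108 -0.0289  0.08  ]
wrist [0.1284 0.6431 0.3845] [ 2.8329 -0.0001  1.2445] [[292.1336   0.     257.362 ]
 [  0.     292.1336 193.5693]
 [  0.       0.       1.    ]]
```

Run:
```python
import cv2
a=cv2.imread("pics/top0.png")[90:310,70:440]
cv2.imwrite("pics/top0c.png",cv2.resize(a,(800,476),interpolation=cv2.INTER_CUBIC))
```

```text
(no output)
```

View pics/top0c.png

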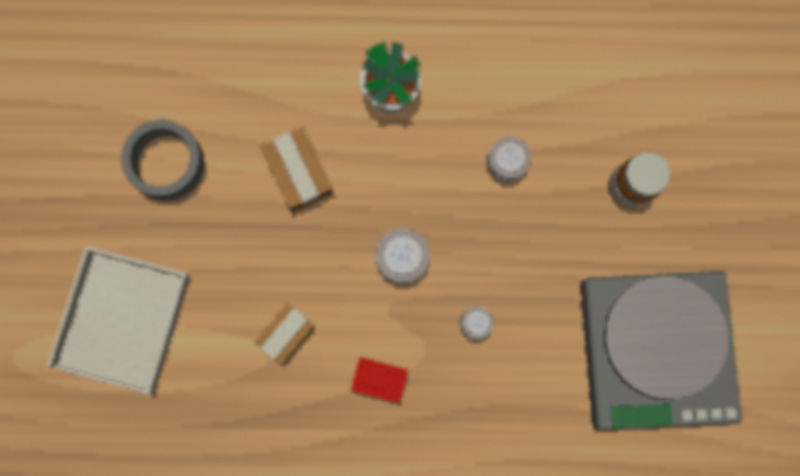

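View pics/scene0.png

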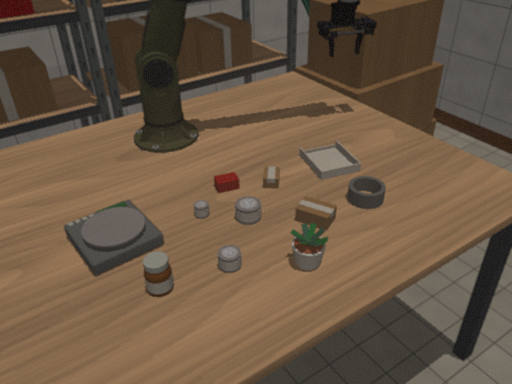

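The top crop shows (crop px) the tape roll at (162,160), large carton (297,170), plant (390,75), medium tin (510,160), jar (640,180), large tin (403,257), small tin (477,323), small carton (285,335), red look-alike (380,380), tray (120,320) and pan (667,337). The scene view agrees with this.

The brown small carton is the (200,247) detection. I'll refine all of these by segmentation.

```bash
cat >> h.py <<'E'
def blob(p,near,smax,vmin,name=None,kern=0):
    "low-saturation bright blob nearest to pixel 'near': contour"
    h=cv2.cvtColor(p["color"],cv2.COLOR_RGB2HSV); m=((h[...,1]<smax)&(h[...,2]>vmin)).astype(np.uint8)*255
    if kern: m=cv2.morphologyEx(m,cv2.MORPH_OPEN,np.ones((kern,kern)))
    cs=[c for c in cv2.findContours(m,cv2.RETR_EXTERNAL,cv2.CHAIN_APPROX_NONE)[0] if cv2.contourArea(c)>25]
    return min(cs,key=lambda c:abs(cv2.pointPolygonTest(c,tuple(map(float,near)),True)) if cv2.pointPolygonTest(c,tuple(map(float,near)),True)<0 else 0)[:,0].astype(float)
def planefit(p,c,z):
    q=topl(p,c,z)[:,:2]; (cx,cy),(w,hh),a=cv2.minAreaRect((q*1000).astype(np.float32)); 
    ang=a if w>hh else a+90
    hl=cv2.convexHull((q*1000).astype(np.float32)); M=cv2.moments(hl)
    return dict(rc=[round(cx,1),round(cy,1)],size=[round(w,1),round(hh,1)],longdeg=round((ang+90)%180-90,1),mc=[round(M['m10']/M['m00'],1),round(M['m01']/M['m00'],1)])
E
python3 - <<'E'
from h import *
p=optics.read_camera("top")
h=cv2.cvtColor(p["color"],cv2.COLOR_RGB2HSV)
for n,u in dict(wood=(230,270),wood2=(330,130),tl=(256,208),pan=(378,246),body=(342,280),tray=(127,239),strip=(207,167),cart=(200,164),tinside=(256,221)).items(): print(n,h[u[1],u[0]])
for n,(u,z) in dict(tin_large=((254,206),.045),tin_medium=((305,163),.04),tin_small=((290,238),.034),pan=((378,246),.06),tray=((127,239),.028),cl=((207,167),.042),cs=((202,245),.034)).items():
    for s in (60,80):
        print(n,s,planefit(p,blob(p,u,s,100),z))
E
```

```text
wood [ 15 123 179]
wood2 [ 17 114 183]
tl [130   5 168]
pan [ 15  23 136]
body [ 15 119 150]
tray [ 26  30 180]
strip [ 23  32 182]
cart [ 16 107 153]
tinside [16 69 93]
tin_large 60 {'rc': [546.6, -17.4], 'size': [65.8, 62.8], 'longdeg': 1.0, 'mc': [546.3, -17.8]}
tin_large 80 {'rc': [546.6, -18.8], 'size': [65.8, 65.5], 'longdeg': 1.0, 'mc': [546.4, -18.2]}
tin_medium 60 {'rc': [675.6, -153.4], 'size': [50.1, 51.5], 'longdeg': -0.0, 'mc': [675.5, -154.1]}
tin_medium 80 {'rc': [675.6, -154.8], 'size': [53.1, 54.5], 'longdeg': -43.8, 'mc': [676.1, -153.9]}
tin_small 60 {'rc': [464.6, -112.7], 'size': [37.9, 38.2], 'longdeg': -89.0, 'mc': [464.4, -112.8]}
tin_small 80 {'rc': [464.6, -112.7], 'size': [37.9, 38.4], 'longdeg': -89.0, 'mc': [464.7, -113.0]}
pan 60 {'rc': [436.6, -339.1], 'size': [179.9, 167.9], 'longdeg': 3.8, 'mc': [436.6, -339.5]}
pan 80 {'rc': [435.9, -339.7], 'size': [183.6, 168.9], 'longdeg': 3.9, 'mc': [436.8, -340.0]}
tray 60 {'rc': [461.8, 339.1], 'size': [135.4, 155.5], 'longdeg': -14.3, 'mc': [462.0, 339.0]}
tray 80 {'rc': [462.0, 338.9], 'size': [138.4, 157.5], 'longdeg': -14.1, 'mc': [462.3, 339.3]}
cl 60 {'rc': [658.7, 119.2], 'size': [91.2, 21.1], 'longdeg': 27.6, 'mc': [658.8, 119.5]}
cl 80 {'rc': [659.0, 119.7], 'size': [92.8, 23.1], 'longdeg': 26.3, 'mc': [659.1, 119.7]}
cs 60 {'rc': [447.6, 129.3], 'size': [21.0, 62.0], 'longdeg': -38.5, 'mc': [447.6, 129.3]}
cs 80 {'rc': [447.3, 129.2], 'size': [23.4, 65.8], 'longdeg': -38.5, 'mc': [447.1, 129.1]}
```

Emit:
carry_out:
  series:
    - [1,-0.25,-0.23,0,0.1]
    - [1,-0.5,-0.47,0,0.2]
    - [1,-0.75,-0.7,0,0.3]
    - [1,-1,-0.93,0,0.4]
    - [1,-1,-0.93,0,0.5]
    - [1,-1,-0.93,0,0.6]
    - [1,-1,-0.93,0,0.7]
    - [1,-1,-0.93,0,0.793]
    - [1,-1,-0.93,0,0.793]
    - [1,-1,-0.93,0,0.793]

```text
t: 2.45
tcp_pos: [0.3055, 0.4357, 0.2336]
orientation: [3.142, -0.0, 1.573]
wrist_force: [0.4, 0.1, 0.3]
width: 0.087
grasp_force: 0.0
```

Emit:
carry_out:
  series:
    - [1,-0.1,0.05,0,0]
    - [1,-0.2,0.11,0,0]
    - [1,-0.3,0.16,0,0]
    - [1,-0.4,0.21,0,0]
    - [1,-0.5,0.27,0,0]
    - [1,-0.6,0.32,0,0]
    - [1,-0.7,0.37,0,0]
    - [1,-0.8,0.43,0,0]
    - [1,-0.9,0.48,0,0]
    - [1,-1,0.53,0,0]

```text
t: 3.7
tcp_pos: [0.3854, 0.2846, 0.2336]
orientation: [3.142, -0.0, 1.57]
wrist_force: [0.5, 0.3, 0.4]
width: 0.087
grasp_force: 0.0
```

Emit:
carry_out:
  series:
    - [1,-0.1,0.05,0,0]
    - [1,-0.2,0.11,0,0]
    - [1,-0.3,0.16,0,0]
    - [1,-0.4,0.21,0,0]
    - [1,-0.5,0.27,0,0]
    - [1,-0.6,0.32,0,0]
    - [1,-0.7,0.37,0,0]
    - [1,-0.8,0.43,0,0]
    - [1,-0.9,0.48,0,0]
    - [1,-1,0.53,0,0]

```text
t: 4.95
tcp_pos: [0.4648, 0.1346, 0.2336]
orientation: [3.142, -0.0, 1.57]
wrist_force: [0.6, 0.1, -0.5]
width: 0.0871
grasp_force: 0.0
```

Emit:
carry_out:
  series:
    - [1,-0.15,0.08,0,0]
    - [1,-0.3,0.16,0,0]
    - [1,-0.45,0.24,0,0]
    - [1,-0.6,0.32,0,0]
    - [1,-0.75,0.4,0,0]
    - [1,-0.9,0.48,0,0]
    - [1,-1,0.53,0,0]
    - [1,-1,0.53,0,0]
    - [1,-1,0.53,0,0]
    - [1,-1,0.53,0,0]

```text
t: 6.2
tcp_pos: [0.5435, -0.0135, 0.2335]
orientation: [-3.141, -0.001, 1.572]
wrist_force: [-0.4, -0.3, -0.0]
width: 0.087
grasp_force: 0.0
```

```bash
cat > m.py <<'E'
from h import *
import sys
def see(cam,items,tag=None):
    p=optics.read_camera(cam)
    if tag: save(p,tag)
    for n,(X,z,s,v,k) in items.items():
        u=proj(p,[[*X,z]])[0]
        try: print(cam,n,u.round(),planefit(p,blob(p,u,s,v,kern=k),z))
        except Exception as e: print(cam,n,u,e)
    return p
E
python3 - <<'E'
from m import *
see("wrist",dict(tl=((.546,-.018),.045,60,100,0),ts=((.464,-.113),.034,60,100,0),tm=((.676,-.154),.04,60,100,0)),"w1")
p=optics.read_camera("top")
h=cv2.cvtColor(p["color"],cv2.COLOR_RGB2HSV)
for v in (110,120,126):
    m=((h[...,1]<60)&(h[...,2]>v)).astype(np.uint8)*255
    m=cv2.morphologyEx(m,cv2.MORPH_OPEN,np.ones((7,7)))
    n,l,st,ce=cv2.connectedComponentsWithStats(m); k=l[246,378]; c=np.argwhere(l==k)[:,::-1]
    hl=cv2.convexHull(c.astype(np.float32))[:,0]; print(v,planefit(p,hl,.06))
see("top",dict(tl=((.546,-.018),.045,60,100,0)))
print(monitor.sense()["t"])
E
```

```text
wrist tl [260. 178.] {'rc': [549.8, -14.0], 'size': [70.7, 66.4], 'longdeg': 76.8, 'mc': [549.1, -14.7]}
wrist ts [198. 245.] {'rc': [468.6, -107.2], 'size': [50.4, 39.6], 'longdeg': 87.6, 'mc': [469.0, -106.8]}
wrist tm [355. 275.] {'rc': [549.9, -15.2], 'size': [71.8, 67.4], 'longdeg': 76.8, 'mc': [549.2, -15.9]}
110 {'rc': [437.3, -339.9], 'size': [178.9, 166.9], 'longdeg': 4.8, 'mc': [449.4, -343.0]}
120 {'rc': [452.4, -344.5], 'size': [145.5, 148.4], 'longdeg': -1.2, 'mc': [451.9, -344.4]}
126 {'rc': [452.2, -344.5], 'size': [145.4, 147.8], 'longdeg': -1.2, 'mc': [451.9, -344.1]}
top tl [256. 208.] {'rc': [464.1, -120.9], 'size': [37.6, 18.9], 'longdeg': 0.1, 'mc': [464.2, -119.7]}
6.35
```

View pics/w1.png

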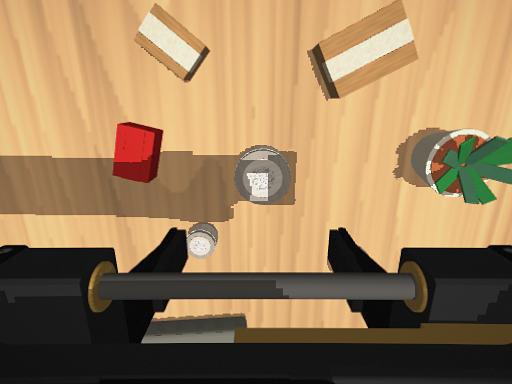

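The wrist view shows the large tin at (262,175), the small tin at (202,240) and the plant at (465,165). It agrees with the top camera to about 3 mm. The pan centre is (0.452,-0.344). I'll grasp the large tin now.

Emit:
carry_out:
  series:
    - [1,-0.017,0.03,0.15,0]
    - [1,-0.017,0.03,0.3,0]
    - [1,-0.017,0.03,0.45,0]
    - [1,-0.017,0.03,0.6,0]
    - [1,-0.017,0.03,0.75,0]
    - [1,-0.017,0.03,0.85,0]
    - [1,-0.017,0.03,0.92,0]
    - [1,-0.017,0.03,0.97,0]
    - [1,-0.017,0.03,1,0]
    - [1,-0.017,0.03,1,0]

```text
t: 7.6
tcp_pos: [0.5483, -0.017, 0.0836]
orientation: [3.142, -0.0, 1.57]
wrist_force: [0.5, -0.3, 0.4]
width: 0.0869
grasp_force: 0.0
```

Emit:
carry_out:
  series:
    - [1,0,0,0.13,0]
    - [1,0,0,0.26,0]
    - [1,0,0,0.39,0]
    - [1,0,0,0.39,0]
    - [-1,0,0,0.39,0]
    - [-1,0,0,0.39,0]
    - [-1,0,0,0.39,0]
    - [-1,0,0,0.39,0]
    - [-1,0,0,0.39,0]
    - [-1,0,0,0.39,0]

```text
t: 8.85
tcp_pos: [0.549, -0.017, 0.0258]
orientation: [3.14, -0.0, 1.57]
wrist_force: [0.4, 0.8, 5.2]
width: 0.0674
grasp_force: 30.0
```

Emit:
carry_out:
  series:
    - [-1,0,0,-0.1,0]
    - [-1,0,0,-0.25,0]
    - [-1,0,0,-0.4,0]
    - [-1,-0.05,0,-0.55,0]
    - [-1,-0.12,0,-0.65,0]
    - [-1,-0.2,0,-0.7,0]
    - [-1,-0.3,0,-0.73,0]
    - [-1,-0.4,0,-0.73,0]
    - [-1,-0.5,0,-0.73,0]
    - [-1,-0.6,0,-0.73,0]

```text
t: 10.1
tcp_pos: [0.5478, -0.1082, 0.1341]
orientation: [-3.141, 0.0, 1.57]
wrist_force: [0.7, 0.8, -2.4]
width: 0.0677
grasp_force: 30.0
```

Emit:
carry_out:
  series:
    - [-1,-0.1,-0.04,0,0]
    - [-1,-0.2,-0.08,0,0]
    - [-1,-0.3,-0.12,0,0]
    - [-1,-0.4,-0.16,0,0]
    - [-1,-0.5,-0.2,0,0]
    - [-1,-0.6,-0.24,0,0]
    - [-1,-0.7,-0.28,0,0]
    - [-1,-0.8,-0.32,0,0]
    - [-1,-0.9,-0.36,0,0]
    - [-1,-1,-0.4,0,0]

```text
t: 11.35
tcp_pos: [0.4877, -0.258, 0.1346]
orientation: [3.141, -0.0, 1.57]
wrist_force: [-0.3, 0.4, -2.3]
width: 0.0677
grasp_force: 30.0
```

Emit:
carry_out:
  series:
    - [-1,-0.1,-0.04,0,0]
    - [-1,-0.2,-0.08,0,0]
    - [-1,-0.3,-0.13,0,0]
    - [-1,-0.4,-0.17,0,0]
    - [-1,-0.48,-0.2,0,0]
    - [-1,-0.54,-0.23,0,0]
    - [-1,-0.58,-0.25,0,0]
    - [-1,-0.58,-0.25,0,0]
    - [-1,-0.58,-0.25,0,0]
    - [-1,-0.58,-0.25,0,0]

```text
t: 12.6
tcp_pos: [0.4509, -0.3434, 0.1345]
orientation: [3.141, -0.0, 1.571]
wrist_force: [0.1, -0.3, -3.3]
width: 0.0673
grasp_force: 30.0
```

Run:
```python
from m import *
p=optics.read_camera("wrist"); save(p,"w2"); h=cv2.cvtColor(p["color"],cv2.COLOR_RGB2HSV)
a=np.linspace(0,2*np.pi,40); q=p["color"].copy()
for X in ((.452,-.344),(.455,-.341)):
    for u in proj(p,np.c_[X[0]+.075*np.cos(a),X[1]+.075*np.sin(a),0*a+.06]): cv2.circle(q,tuple(map(int,u.round())),1,(255,0,0) if X[0]==.452 else (0,0,255),-1)
cv2.imwrite("pics/w2o.png",q[:,:,::-1]); s=monitor.sense(); print(s["tcp_pos"],s["t"],s["width"])
```

```text
[ 0.45089159 -0.34349482  0.13452654] 12.65 0.06708535644188762
```

View pics/w2o.png

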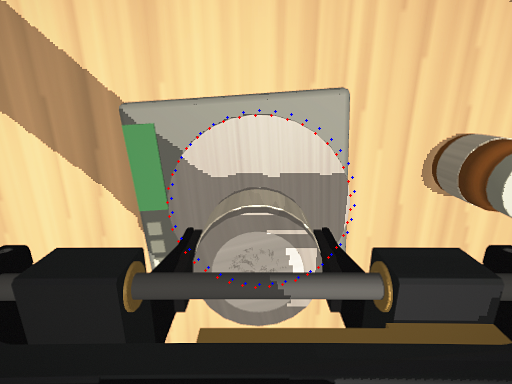

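The overlay circle for (0.452,-0.344), the red dots around (260,200), matches the pan rim, so I'm lowering the tin there.

Emit:
carry_out:
  series:
    - [-1,0,0.01,0.06,0]
    - [-1,0,0.01,0.12,0]
    - [-1,0,0.01,0.18,0]
    - [-1,0,0.01,0.23,0]
    - [-1,0,0.01,0.27,0]
    - [-1,0,0.01,0.295,0]
    - [-1,0,0.01,0.31,0]
    - [-1,0,0.01,0.318,0]
    - [-1,0,0.01,0.322,0]
    - [-1,0,0.01,0.322,0]

```text
t: 13.9
tcp_pos: [0.4521, -0.344, 0.0864]
orientation: [3.141, -0.0, 1.57]
wrist_force: [0.1, -0.3, -1.9]
width: 0.0673
grasp_force: 30.0
```

Emit:
carry_out:
  series:
    - [-1,0,0,0.005,0]
    - [-1,0,0,0.007,0]
    - [-1,0,0,0.007,0]
    - [0.7,0,0,0.007,0]
    - [1,0,0,0.007,0]
    - [1,0,0,0.007,0]
    - [1,0,0,-0.1,0]
    - [1,0,0,-0.25,0]
    - [1,0,0,-0.45,0]
    - [1,0,0,-0.65,0]

```text
t: 15.15
tcp_pos: [0.4521, -0.3443, 0.1858]
orientation: [3.141, 0.001, 1.57]
wrist_force: [0.2, -0.1, -0.3]
width: 0.0871
grasp_force: 0.0
```

Run:
```python
from m import *
see("top",dict(tm=((.676,-.154),.04,60,100,0)),"t2")
s=monitor.sense(); print(s["tcp_pos"],s["t"],s["width"],s["wrist_force"])
```

```text
top tm [305. 163.] {'rc': [675.6, -153.4], 'size': [50.1, 51.5], 'longdeg': -0.0, 'mc': [675.5, -154.1]}
[ 0.45386324 -0.34595784  0.18989054] 15.2 0.08708371085038315 [ 1.60208822 -0.86178253  2.76969371]
```

Emit:
carry_out:
  series:
    - [1,0.06,0.07,0,0]
    - [1,0.13,0.15,0,0]
    - [1,0.2,0.23,0,0]
    - [1,0.26,0.31,0,0]
    - [1,0.33,0.39,0,0]
    - [1,0.4,0.47,0,0]
    - [1,0.46,0.54,0,0]
    - [1,0.53,0.62,0,0]
    - [1,0.6,0.7,0,0]
    - [1,0.64,0.753,0,0]

```text
t: 16.45
tcp_pos: [0.5661, -0.2469, 0.1837]
orientation: [3.142, -0.0, 1.571]
wrist_force: [-0.3, 0.3, 0.6]
width: 0.087
grasp_force: 0.0
```

Emit:
carry_out:
  series:
    - [1,0.08,0.09,0,0]
    - [1,0.16,0.18,0,0]
    - [1,0.24,0.28,0,0]
    - [1,0.32,0.37,0,0]
    - [1,0.4,0.47,0,0]
    - [1,0.48,0.56,0,0]
    - [1,0.56,0.66,0,0]
    - [1,0.64,0.753,0,0]
    - [1,0.64,0.753,0,0]
    - [1,0.64,0.753,0,0]

```text
t: 17.7
tcp_pos: [0.6776, -0.153, 0.1837]
orientation: [-3.141, 0.001, 1.569]
wrist_force: [0.3, -0.3, 0.2]
width: 0.0872
grasp_force: 0.0
```

Run:
```python
from m import *
p=see("wrist",dict(tm=((.678,-.152),.04,60,100,0)))
a=np.linspace(0,2*np.pi,40); q=cv2.resize(p["color"],(800,600))
for X,c in (((.6756,-.154),(255,0,0)),((.679,-.151),(0,0,255))):
    for u in proj(p,np.c_[X[0]+.027*np.cos(a),X[1]+.027*np.sin(a),0*a+.04]): cv2.circle(q,tuple(map(int,((u+.5)*1.5625).round())),1,c,-1)
cv2.imwrite("pics/w3.png",q[150:450,200:600,::-1]); s=monitor.sense(); print(s["tcp_pos"],s["t"],s["orientation"])
```

```text
wrist tm [258. 184.] {'rc': [679.1, -150.8], 'size': [58.6, 52.5], 'longdeg': 89.9, 'mc': [679.0, -151.4]}
[ 0.67744025 -0.15330937  0.1838458 ] 17.75 [-3.14120748e+00  6.02620343e-04  1.56874909e+00]
```

View pics/w3.png

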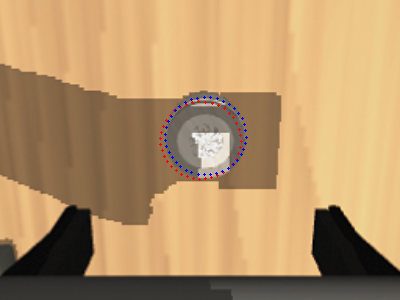

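The blue circle at (0.679,-0.151) fits the medium tin. I'm descending to grasp it.

Emit:
carry_out:
  series:
    - [1,0,0.01,0.15,0]
    - [1,0,0.01,0.3,0]
    - [1,0,0.01,0.45,0]
    - [1,0,0.01,0.6,0]
    - [1,0,0.01,0.75,0]
    - [1,0,0.01,0.85,0]
    - [1,0,0.01,0.92,0]
    - [1,0,0.01,0.97,0]
    - [1,0,0.01,1,0]
    - [1,0,0.01,1,0]

```text
t: 19.0
tcp_pos: [0.6797, -0.1521, 0.0338]
orientation: [3.141, -0.0, 1.57]
wrist_force: [0.2, 0.1, -0.4]
width: 0.0871
grasp_force: 0.0
```

Emit:
carry_out:
  series:
    - [0.7,0,0,0.04,0]
    - [0.4,0,0,0.067,0]
    - [0,0,0,0.067,0]
    - [-1,0,0,0.067,0]
    - [-1,0,0,0.067,0]
    - [-1,0,0,0.067,0]
    - [-1,0,0,0.067,0]
    - [-1,0,0,0.067,0]
    - [-1,0,0,0.067,0]
    - [-1,0,0,0.067,0]

```text
t: 20.25
tcp_pos: [0.6796, -0.1522, 0.0238]
orientation: [3.141, -0.0, 1.57]
wrist_force: [-0.1, -0.3, -0.1]
width: 0.0534
grasp_force: 30.0
```

Emit:
carry_out:
  series:
    - [-1,0,0,-0.1,0]
    - [-1,0,0,-0.25,0]
    - [-1,0,0,-0.4,0]
    - [-1,0,0,-0.55,0]
    - [-1,0,0,-0.7,0]
    - [-1,-0.03,-0.04,-0.82,0]
    - [-1,-0.08,-0.09,-0.92,0]
    - [-1,-0.13,-0.15,-1,0]
    - [-1,-0.19,-0.22,-1,0]
    - [-1,-0.25,-0.3,-1,0]

```text
t: 21.5
tcp_pos: [0.6332, -0.1903, 0.173]
orientation: [-3.14, -0.0, 1.57]
wrist_force: [0.5, -0.5, -1.4]
width: 0.0535
grasp_force: 30.0
```

Emit:
carry_out:
  series:
    - [-1,-0.06,-0.07,0,0]
    - [-1,-0.12,-0.14,0,0]
    - [-1,-0.18,-0.21,0,0]
    - [-1,-0.24,-0.29,0,0]
    - [-1,-0.3,-0.36,0,0]
    - [-1,-0.36,-0.43,0,0]
    - [-1,-0.42,-0.5,0,0]
    - [-1,-0.48,-0.57,0,0]
    - [-1,-0.54,-0.64,0,0]
    - [-1,-0.6,-0.72,0,0]

```text
t: 22.75
tcp_pos: [0.5258, -0.2801, 0.1737]
orientation: [3.141, 0.0, 1.57]
wrist_force: [0.1, 0.2, -0.9]
width: 0.0534
grasp_force: 30.0
```

Emit:
carry_out:
  series:
    - [-1,-0.06,-0.07,0,0]
    - [-1,-0.12,-0.14,0,0]
    - [-1,-0.18,-0.21,0,0]
    - [-1,-0.24,-0.28,0,0]
    - [-1,-0.3,-0.35,0,0]
    - [-1,-0.35,-0.41,0,0]
    - [-1,-0.4,-0.46,0,0]
    - [-1,-0.427,-0.497,0,0]
    - [-1,-0.427,-0.497,0,0]
    - [-1,-0.427,-0.497,0,0]

```text
t: 24.0
tcp_pos: [0.4524, -0.3431, 0.1737]
orientation: [3.141, -0.0, 1.571]
wrist_force: [0.1, -0.7, -0.8]
width: 0.0534
grasp_force: 30.0
```

Run:
```python
from m import *
p=optics.read_camera("wrist")
a=np.linspace(0,2*np.pi,40); q=p["color"].copy()
for X,c in (((.452,-.344),(255,0,0)),((.452,-.342),(0,0,255))):
    for u in proj(p,np.c_[X[0]+.034*np.cos(a),X[1]+.034*np.sin(a),0*a+.105]): cv2.circle(q,tuple(map(int,(u).round())),1,c,-1)
cv2.imwrite("pics/w4.png",cv2.resize(q[130:330,120:400,::-1],(784,560))); s=monitor.sense(); print(s["tcp_pos"],s["t"],s["width"])
```

```text
[ 0.45241831 -0.34302975  0.17365629] 24.05 0.05366422490824704
```

View pics/w4.png

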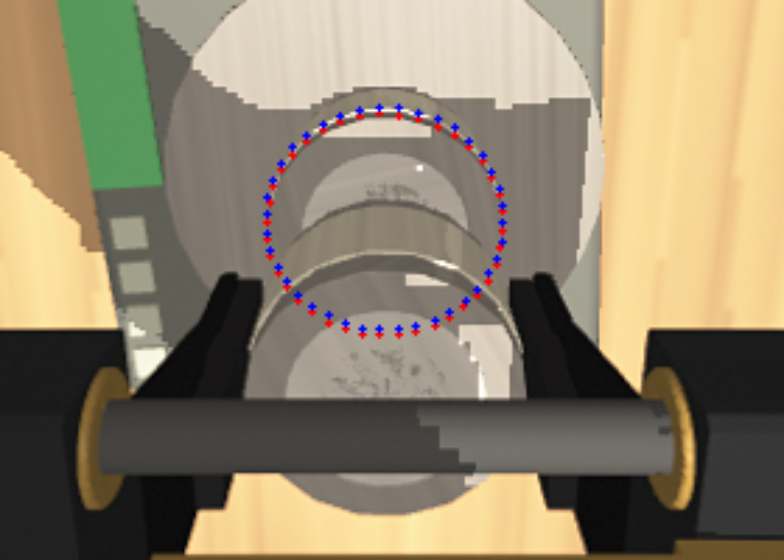

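The large tin's rim matches the circle at y = -0.342, so the medium tin is aligned within about 1 mm. I'm lowering it.

Emit:
carry_out:
  series:
    - [-1,0,0,0.06,0]
    - [-1,0,0,0.12,0]
    - [-1,0,0,0.18,0]
    - [-1,0,0,0.22,0]
    - [-1,0,0,0.25,0]
    - [-1,0,0,0.27,0]
    - [-1,0,0,0.285,0]
    - [-1,0,0,0.295,0]
    - [-1,0,0,0.3,0]
    - [-1,0,0,0.3,0]

```text
t: 25.3
tcp_pos: [0.452, -0.3436, 0.1288]
orientation: [3.141, 0.0, 1.57]
wrist_force: [0.4, -0.3, -0.6]
width: 0.0535
grasp_force: 30.0
```

Emit:
carry_out:
  series:
    - [-1,0,0,0.005,0]
    - [-1,0,0,0.007,0]
    - [-1,0,0,0.007,0]
    - [0.4,0,0,0.007,0]
    - [0.7,0,0,0.007,0]
    - [0.7,0,0,0.007,0]
    - [0.7,0,0,-0.1,0]
    - [0.7,0,0,-0.2,0]
    - [1,0,0,-0.3,0]
    - [1,0,0,-0.35,0]

```text
t: 26.55
tcp_pos: [0.4525, -0.344, 0.1829]
orientation: [3.139, 0.001, 1.57]
wrist_force: [-0.8, 0.2, -0.5]
width: 0.0841
grasp_force: 0.0
```

Emit:
carry_out:
  series:
    - [1,0.07,0,0,0]
    - [1,0.15,0.01,0,0]
    - [1,0.23,0.01,0,0]
    - [1,0.31,0.02,0,0]
    - [1,0.39,0.03,0,0]
    - [1,0.47,0.03,0,0]
    - [1,0.55,0.04,0,0]
    - [1,0.62,0.04,0,0]
    - [1,0.7,0.05,0,0]
    - [1,0.775,0.05,0,0]

```text
t: 27.8
tcp_pos: [0.4596, -0.2265, 0.1812]
orientation: [3.141, -0.0, 1.57]
wrist_force: [0.0, -0.1, 0.3]
width: 0.0869
grasp_force: 0.0
```

Emit:
carry_out:
  series:
    - [1,0.1,0,0,0]
    - [1,0.2,0.01,0,0]
    - [1,0.3,0.01,0,0]
    - [1,0.4,0.02,0,0]
    - [1,0.5,0.03,0,0]
    - [1,0.6,0.04,0,0]
    - [1,0.7,0.05,0,0]
    - [1,0.775,0.05,0,0]
    - [1,0.775,0.05,0,0]
    - [1,0.775,0.05,0,0]

```text
t: 29.05
tcp_pos: [0.467, -0.1116, 0.1812]
orientation: [3.141, 0.0, 1.57]
wrist_force: [0.2, -0.5, -0.8]
width: 0.0872
grasp_force: 0.0
```

Run:
```python
from m import *
p=see("wrist",dict(ts=((.467,-.110),.034,60,100,0)))
a=np.linspace(0,2*np.pi,40); q=cv2.resize(p["color"],(1024,768))
for X,c in (((.4645,-.1127),(255,0,0)),((.468,-.110),(0,0,255))):
    for u in proj(p,np.c_[X[0]+.02*np.cos(a),X[1]+.02*np.sin(a),0*a+.034]): cv2.circle(q,tuple(map(int,((u+.5)*2).round())),1,c,-1)
cv2.imwrite("pics/w5.png",q[200:560,300:740,::-1]); s=monitor.sense(); print(s["tcp_pos"],s["t"],s["orientation"])
```

```text
wrist ts [258. 182.] {'rc': [466.5, -110.0], 'size': [43.9, 38.3], 'longdeg': 89.9, 'mc': [466.4, -110.2]}
[ 0.46696643 -0.11170778  0.18123271] 29.1 [3.14149864e+00 2.19613960e-04 1.56921496e+00]
```

View pics/w5.png

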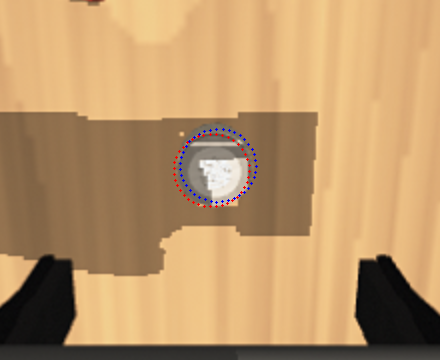

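The small tin (crop (215,171)) lies at about (0.467,-0.112), under the gripper. I'm grasping it.

Emit:
carry_out:
  series:
    - [1,-0.007,0,0.15,0]
    - [1,-0.007,0,0.3,0]
    - [1,-0.007,0,0.45,0]
    - [1,-0.007,0,0.6,0]
    - [0.8,-0.007,0,0.75,0]
    - [0.6,-0.007,0,0.85,0]
    - [0.4,-0.007,0,0.92,0]
    - [0.3,-0.007,0,0.97,0]
    - [0.3,-0.007,0,1,0]
    - [0.3,-0.007,0,1,0]

```text
t: 30.35
tcp_pos: [0.4671, -0.1121, 0.0312]
orientation: [3.142, -0.0, 1.57]
wrist_force: [-0.3, 0.1, -0.2]
width: 0.0568
grasp_force: 0.0
```

Emit:
carry_out:
  series:
    - [0.3,0,0,0.03,0]
    - [0.3,0,0,0.06,0]
    - [0.3,0,0,0.06,0]
    - [-1,0,0,0.06,0]
    - [-1,0,0,0.06,0]
    - [-1,0,0,0.06,0]
    - [-1,0,0,0.06,0]
    - [-1,0,0,0.06,0]
    - [-1,0,0,-0.1,0]
    - [-1,0,0,-0.25,0]

```text
t: 31.6
tcp_pos: [0.4666, -0.1122, 0.069]
orientation: [-3.141, 0.0, 1.57]
wrist_force: [0.1, -0.1, -0.5]
width: 0.0392
grasp_force: 30.0
```

Emit:
carry_out:
  series:
    - [-1,0,0,-0.13,0]
    - [-1,0,0,-0.27,0]
    - [-1,0,0,-0.4,0]
    - [-1,0,0,-0.54,0]
    - [-1,-0.03,0,-0.68,0]
    - [-1,-0.09,-0.01,-0.8,0]
    - [-1,-0.16,-0.02,-0.9,0]
    - [-1,-0.24,-0.02,-0.96,0]
    - [-1,-0.32,-0.03,-1,0]
    - [-1,-0.4,-0.03,-1,0]

```text
t: 32.85
tcp_pos: [0.4624, -0.1731, 0.2188]
orientation: [3.141, -0.0, 1.57]
wrist_force: [0.5, 0.3, -0.6]
width: 0.0392
grasp_force: 30.0
```

Emit:
carry_out:
  series:
    - [-1,-0.08,0,0,0]
    - [-1,-0.16,-0.01,0,0]
    - [-1,-0.24,-0.02,0,0]
    - [-1,-0.32,-0.03,0,0]
    - [-1,-0.4,-0.04,0,0]
    - [-1,-0.48,-0.05,0,0]
    - [-1,-0.56,-0.05,0,0]
    - [-1,-0.64,-0.06,0,0]
    - [-1,-0.72,-0.07,0,0]
    - [-1,-0.8,-0.07,0,0]

```text
t: 34.1
tcp_pos: [0.4518, -0.2929, 0.2187]
orientation: [3.141, -0.0, 1.57]
wrist_force: [-0.1, 0.3, -0.6]
width: 0.0392
grasp_force: 30.0
```

Emit:
carry_out:
  series:
    - [-1,-0.07,0,0,0]
    - [-1,-0.14,0,0,0]
    - [-1,-0.21,0,0,0]
    - [-1,-0.27,0,0,0]
    - [-1,-0.31,0,0,0]
    - [-1,-0.335,0,0,0]
    - [-1,-0.335,0,0,0]
    - [-1,-0.335,0,0.05,0]
    - [-1,-0.335,0,0.1,0]
    - [-1,-0.335,0,0.1,0]

```text
t: 35.35
tcp_pos: [0.4515, -0.3417, 0.2027]
orientation: [-3.14, -0.001, 1.57]
wrist_force: [-0.0, -0.2, -0.2]
width: 0.0392
grasp_force: 30.0
```

Run:
```python
from m import *
p=optics.read_camera("wrist")
a=np.linspace(0,2*np.pi,40); q=p["color"].copy()
for r,z,c in ((.034,.105,(255,0,0)),(.027,.145,(0,0,255))):
    for u in proj(p,np.c_[.452+r*np.cos(a),-.342+r*np.sin(a),0*a+z]): cv2.circle(q,tuple(map(int,(u).round())),1,c,-1)
cv2.imwrite("pics/w6.png",cv2.resize(q[130:330,120:400,::-1],(784,560))); s=monitor.sense(); print(s["tcp_pos"],s["t"],s["width"])
```

```text
[ 0.45172667 -0.3419591   0.20319843] 35.4 0.03936246882694117
```

View pics/w6.png

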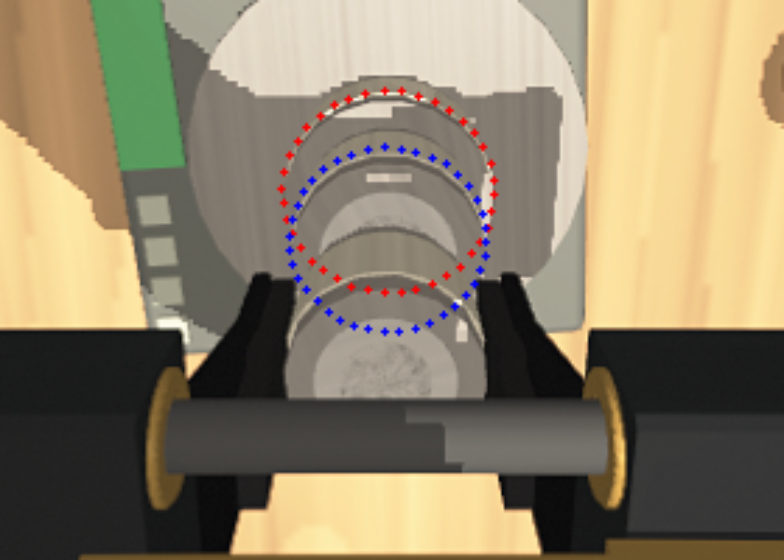

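Both lower tins sit concentric within about 1.5 mm (far rims at crop y≈94 and 154). I'm placing the small tin.

Emit:
carry_out:
  series:
    - [-1,-0.007,0,0.05,0]
    - [-1,-0.007,0,0.1,0]
    - [-1,-0.007,0,0.15,0]
    - [-1,-0.007,0,0.19,0]
    - [-1,-0.007,0,0.22,0]
    - [-1,-0.007,0,0.235,0]
    - [-1,-0.007,0,0.242,0]
    - [-1,-0.007,0,0.248,0]
    - [-1,-0.007,0,0.25,0]
    - [-1,-0.007,0,0.25,0]

```text
t: 36.65
tcp_pos: [0.452, -0.3435, 0.1673]
orientation: [3.141, -0.0, 1.57]
wrist_force: [-2.7, 1.4, 6.3]
width: 0.0396
grasp_force: 30.0
```

Emit:
carry_out:
  series:
    - [-1,0,0,0,0]
    - [0,0,0,0,0]
    - [0.3,0,0,0,0]
    - [0.3,0,0,0,0]
    - [0.3,0,0,0,0]
    - [0.3,0,0,-0.06,0]
    - [0.3,0,0,-0.15,0]
    - [0.3,0,0,-0.25,0]
    - [0.5,0,0,-0.35,0]
    - [0.8,0,0,-0.45,0]

```text
t: 37.9
tcp_pos: [0.452, -0.3435, 0.2351]
orientation: [3.141, 0.0, 1.57]
wrist_force: [0.5, -0.1, 0.5]
width: 0.0682
grasp_force: 0.0
```

Run:
```python
from m import *
p=see("top",dict(ts=((.452,-.343),.179,60,130,0),tray=((.462,.339),.028,60,100,0),cl=((.659,.119),.042,60,100,0),cs=((.447,.129),.034,60,100,0)))
a=np.linspace(0,2*np.pi,40); q=cv2.resize(p["color"],(2048,1536))
for r,z,c in ((.034,.105,(255,0,0)),(.027,.145,(0,0,255)),(.02,.179,(0,255,0)),(.075,.06,(255,0,255))):
    for u in proj(p,np.c_[.450+r*np.cos(a),-.344+r*np.sin(a),0*a+z]): cv2.circle(q,tuple(map(int,((u+.5)*4).round())),1,c,-1)
cv2.imwrite("pics/t3.png",q[780:1280,1200:1840,::-1]); s=monitor.sense(); print(s["tcp_pos"],s["t"],s["width"])
```

```text
top ts [393. 243.] {'rc': [463.0, -344.0], 'size': [11.9, 17.1], 'longdeg': -88.9, 'mc': [463.2, -343.5]}
top tray [124. 237.] {'rc': [461.9, 338.7], 'size': [136.2, 155.2], 'longdeg': -14.2, 'mc': [461.7, 338.6]}
top cl [207. 167.] {'rc': [658.7, 119.2], 'size': [91.2, 21.1], 'longdeg': 27.6, 'mc': [658.8, 119.5]}
top cs [201. 244.] {'rc': [447.6, 129.3], 'size': [21.0, 62.0], 'longdeg': -38.5, 'mc': [447.6, 129.2]}
[ 0.45284216 -0.34420727  0.23698224] 37.95 0.07169606186927836
```

View pics/t3.png

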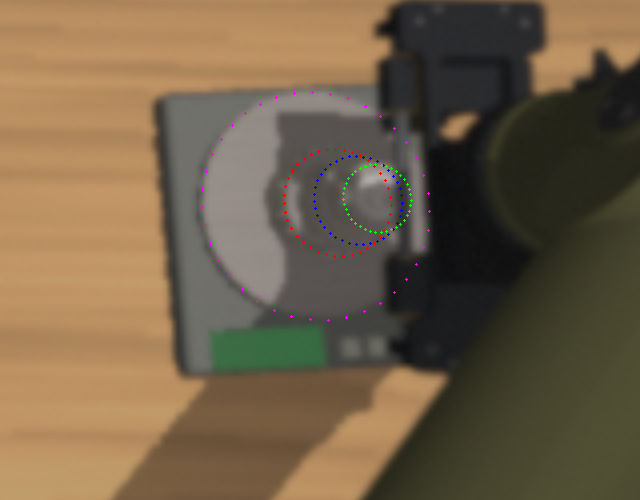

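The tin stack looks upright and concentric, with the circles around the tins at crop (335,200), (358,200) and (377,198). Now to the large carton.

Emit:
carry_out:
  series:
    - [1,0.1,0.05,0,0]
    - [1,0.2,0.09,0,0]
    - [1,0.3,0.14,0,0]
    - [1,0.4,0.18,0,0]
    - [1,0.5,0.23,0,0]
    - [1,0.6,0.28,0,0]
    - [1,0.7,0.32,0,0]
    - [1,0.8,0.37,0,0]
    - [1,0.9,0.41,0,0]
    - [1,1,0.46,0,0]

```text
t: 39.2
tcp_pos: [0.5213, -0.1925, 0.2337]
orientation: [3.142, -0.0, 1.57]
wrist_force: [0.1, -0.1, 0.0]
width: 0.0872
grasp_force: 0.0
```

Emit:
carry_out:
  series:
    - [1,0.1,0.05,0,0]
    - [1,0.2,0.09,0,0]
    - [1,0.3,0.14,0,0]
    - [1,0.4,0.18,0,0]
    - [1,0.5,0.23,0,0]
    - [1,0.6,0.28,0,0]
    - [1,0.7,0.32,0,0]
    - [1,0.8,0.37,0,0]
    - [1,0.9,0.41,0,0]
    - [1,1,0.46,0,0]

```text
t: 40.45
tcp_pos: [0.5905, -0.0425, 0.2337]
orientation: [3.142, -0.0, 1.57]
wrist_force: [0.5, 0.0, -0.4]
width: 0.0875
grasp_force: 0.0
```

Emit:
carry_out:
  series:
    - [1,0.1,0.05,0,-0.1]
    - [1,0.2,0.09,0,-0.2]
    - [1,0.3,0.14,0,-0.3]
    - [1,0.4,0.18,0,-0.4]
    - [1,0.5,0.23,0,-0.5]
    - [1,0.6,0.28,0,-0.6]
    - [1,0.7,0.32,0,-0.7]
    - [1,0.8,0.37,0,-0.8]
    - [1,0.9,0.41,0,-0.9]
    - [1,1,0.46,0,-1]

```text
t: 41.7
tcp_pos: [0.6595, 0.1076, 0.2335]
orientation: [3.141, -0.0, -3.137]
wrist_force: [-0.5, -0.2, -0.1]
width: 0.0869
grasp_force: 0.0
```

Emit:
carry_out:
  series:
    - [1,-0.013,0.1,0,-0.1]
    - [1,-0.013,0.1,0,-0.2]
    - [1,-0.013,0.1,0,-0.29]
    - [1,-0.013,0.1,0,-0.3]
    - [1,-0.013,0.1,0,-0.3]
    - [1,-0.013,0.1,0,-0.3]
    - [1,-0.013,0.1,0,-0.3]
    - [1,-0.013,0.1,0,-0.3]
    - [1,-0.013,0.1,0,-0.3]
    - [1,-0.013,0.1,0,-0.3]

```text
t: 42.95
tcp_pos: [0.6611, 0.1215, 0.2338]
orientation: [3.142, 0.0, -2.671]
wrist_force: [0.3, 0.2, 0.1]
width: 0.0869
grasp_force: 0.0
```

```bash
cat >> m.py <<'E'
def box(q,p,c,ang,L,W,z,col,k):
    ca,sa=np.cos(np.radians(ang)),np.sin(np.radians(ang))
    P=[[c[0]+sx*L/2*ca-sy*W/2*sa,c[1]+sx*L/2*sa+sy*W/2*ca,z] for sx,sy in((1,1),(1,-1),(-1,-1),(-1,1))]
    cv2.polylines(q,[((proj(p,P)+.5)*k).round().astype(np.int32)],True,col,1)
E
python3 - <<'E'
from m import *
p=see("wrist",dict(cl=((.661,.122),.042,60,100,0)))
q=cv2.resize(p["color"],None,fx=1.5,fy=1.5)
box(q,p,(.659,.1195),27,.09,.062,.042,(255,0,0),1.5); box(q,p,(.662,.122),27,.09,.062,.042,(0,0,255),1.5)
cv2.imwrite("pics/w7.png",q[:,:,::-1]); s=monitor.sense(); print(s["tcp_pos"],s["t"],s["orientation"],s["qpos"])
E
```

```text
wrist cl [257. 174.] {'rc': [660.2, 120.6], 'size': [91.3, 21.3], 'longdeg': 26.5, 'mc': [660.3, 120.7]}
[0.66114126 0.12145835 0.23377231] 43.0 [-3.14158820e+00  1.25251070e-04 -2.67107012e+00] [-0.44967773  0.37292018  0.30520144  1.40071093 -0.11166588  1.38475453
  1.89774836]
```

View pics/w7.png

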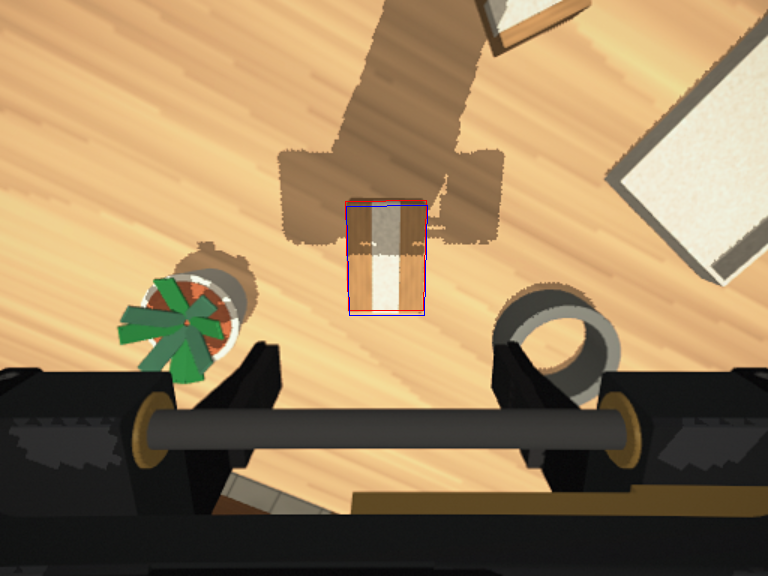

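The wrist view shows the large carton at (387,258), fitting (0.6603,0.1206) at 26.5°. The plant at (180,325) clears the gripper body by about 15 mm. I'm descending.

Emit:
carry_out:
  series:
    - [1,0.007,0,0.15,0]
    - [1,0.007,0,0.3,0]
    - [1,0.007,0,0.45,0]
    - [1,0.007,0,0.6,0]
    - [1,0.007,0,0.75,0]
    - [1,0.007,0,0.85,0]
    - [1,0.007,0,0.92,0]
    - [1,0.007,0,0.97,0]
    - [1,0.007,0,1,0]
    - [1,0.007,0,1,0]

```text
t: 44.25
tcp_pos: [0.6603, 0.121, 0.0838]
orientation: [3.142, 0.0, -2.671]
wrist_force: [-0.7, -0.3, -0.2]
width: 0.0869
grasp_force: 0.0
```

Emit:
carry_out:
  series:
    - [1,0,0,0.12,0]
    - [1,0,0,0.24,0]
    - [1,0,0,0.32,0]
    - [1,0,0,0.36,0]
    - [1,0,0,0.36,0]
    - [-1,0,0,0.36,0]
    - [-1,0,0,0.36,0]
    - [-1,0,0,0.36,0]
    - [-1,0,0,0.36,0]
    - [-1,0,0,0.36,0]

```text
t: 45.5
tcp_pos: [0.6606, 0.1209, 0.0302]
orientation: [-3.141, 0.001, -2.671]
wrist_force: [-0.5, 0.5, 1.1]
width: 0.0616
grasp_force: 30.0
```

Emit:
carry_out:
  series:
    - [-1,0,0,-0.1,0]
    - [-1,0,0,-0.22,0]
    - [-1,0,0,-0.36,0]
    - [-1,0,0,-0.5,0]
    - [-1,0,0,-0.62,0]
    - [-1,0,0.03,-0.72,0]
    - [-1,0,0.09,-0.78,0]
    - [-1,0,0.16,-0.8,0]
    - [-1,0,0.23,-0.8,0]
    - [-1,0,0.3,-0.8,0]

```text
t: 46.75
tcp_pos: [0.6388, 0.1621, 0.1489]
orientation: [3.141, -0.001, -2.67]
wrist_force: [-0.2, -0.0, -2.1]
width: 0.0616
grasp_force: 30.0
```

Emit:
carry_out:
  series:
    - [-1,0.04,0.1,0,0.04]
    - [-1,0.08,0.2,0,0.09]
    - [-1,0.12,0.3,0,0.14]
    - [-1,0.16,0.4,0,0.18]
    - [-1,0.2,0.5,0,0.23]
    - [-1,0.24,0.6,0,0.28]
    - [-1,0.28,0.7,0,0.33]
    - [-1,0.32,0.8,0,0.38]
    - [-1,0.36,0.9,0,0.42]
    - [-1,0.4,1,0,0.458]

```text
t: 48.0
tcp_pos: [0.5173, 0.2682, 0.1492]
orientation: [-3.141, -0.001, 2.891]
wrist_force: [-0.2, 0.5, -1.9]
width: 0.0619
grasp_force: 30.0
```

Emit:
carry_out:
  series:
    - [-1,0.06,0.05,0,0]
    - [-1,0.12,0.1,0,0]
    - [-1,0.19,0.15,0,0]
    - [-1,0.25,0.2,0,0]
    - [-1,0.31,0.25,0,0]
    - [-1,0.37,0.3,0,0]
    - [-1,0.43,0.34,0,0]
    - [-1,0.476,0.381,0,0]
    - [-1,0.476,0.381,0,0]
    - [-1,0.476,0.381,0,0]

```text
t: 49.25
tcp_pos: [0.4635, 0.3401, 0.1497]
orientation: [-3.141, 0.0, 2.892]
wrist_force: [-0.2, 0.2, -1.9]
width: 0.0618
grasp_force: 30.0
```

Run:
```python
from m import *
p=optics.read_camera("wrist")
q=cv2.resize(p["color"],None,fx=1.5,fy=1.5)
box(q,p,(.462,.339),-14.2,.15,.125,.028,(255,0,0),1.5); box(q,p,(.464,.341),-14.2,.15,.125,.028,(0,0,255),1.5)
box(q,p,(.462,.339),-14.2,.15,.125,.004,(255,0,0),1.5)
cv2.imwrite("pics/w8.png",q[:,:,::-1]); s=monitor.sense(); print(s["tcp_pos"],s["t"],s["orientation"],s["width"])
```

```text
[0.46362288 0.33999933 0.14974948] 49.3 [-3.14139268e+00  4.15179390e-04  2.89195348e+00] 0.06166076196755657
```

View pics/w8.png

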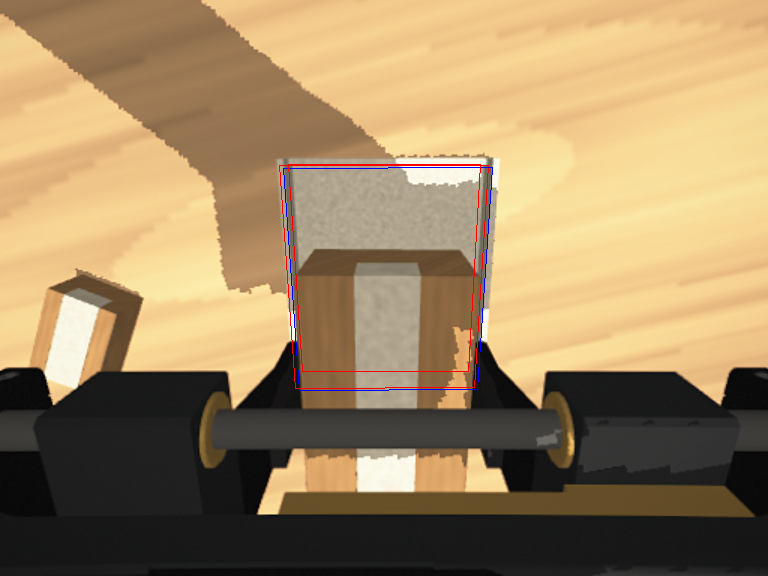

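The tray's inner edges (x≈288–487, far edge y≈163) match the blue outline, so its centre is about (0.4635,0.341) and the carton is aligned. I'm lowering it.

Emit:
carry_out:
  series:
    - [-1,0,0.007,0.12,0]
    - [-1,0,0.007,0.25,0]
    - [-1,0,0.007,0.38,0]
    - [-1,0,0.007,0.5,0]
    - [-1,0,0.007,0.6,0]
    - [-1,0,0.007,0.67,0]
    - [-1,0,0.007,0.72,0]
    - [-1,0,0.007,0.75,0]
    - [-1,0,0.007,0.768,0]
    - [-1,0,0.007,0.775,0]

```text
t: 50.55
tcp_pos: [0.4636, 0.3417, 0.0341]
orientation: [3.141, 0.0, 2.893]
wrist_force: [-2.2, -0.7, 5.2]
width: 0.0616
grasp_force: 30.0
```

Emit:
carry_out:
  series:
    - [-1,0,0,0,0]
    - [-1,0,0,0,0]
    - [0.5,0,0,0,0]
    - [0.65,0,0,0,0]
    - [0.65,0,0,0,0]
    - [0.65,0,0,0,0]
    - [0.65,0,0,-0.1,0]
    - [0.65,0,0,-0.25,0]
    - [0.65,0,0,-0.42,0]
    - [0.65,0,0,-0.6,0]

```text
t: 51.8
tcp_pos: [0.4637, 0.3416, 0.1253]
orientation: [3.141, 0.001, 2.893]
wrist_force: [-0.4, -0.0, 0.2]
width: 0.0716
grasp_force: 0.0
```

Emit:
carry_out:
  series:
    - [1,0,0,-0.1,0]
    - [1,0,-0.05,-0.2,0]
    - [1,-0.03,-0.15,-0.3,0]
    - [1,-0.05,-0.25,-0.3,0]
    - [1,-0.07,-0.36,-0.3,0]
    - [1,-0.09,-0.47,-0.3,0]
    - [1,-0.11,-0.58,-0.3,0]
    - [1,-0.13,-0.69,-0.3,0]
    - [1,-0.15,-0.8,-0.3,0]
    - [1,-0.16,-0.9,-0.3,0]

```text
t: 53.05
tcp_pos: [0.4534, 0.2037, 0.1685]
orientation: [3.141, 0.0, 2.892]
wrist_force: [-0.8, -0.3, 0.5]
width: 0.087
grasp_force: 0.0
```

Emit:
carry_out:
  series:
    - [1,-0.02,-0.1,0,0.05]
    - [1,-0.04,-0.2,0,0.1]
    - [1,-0.06,-0.3,0,0.15]
    - [1,-0.08,-0.4,0,0.2]
    - [1,-0.093,-0.487,0,0.24]
    - [1,-0.093,-0.487,0,0.269]
    - [1,-0.093,-0.487,0,0.269]
    - [1,-0.093,-0.487,0,0.269]
    - [1,-0.093,-0.487,0,0.269]
    - [1,-0.093,-0.487,0,0.269]

```text
t: 54.3
tcp_pos: [0.449, 0.1307, 0.1684]
orientation: [-3.142, 0.0, 2.471]
wrist_force: [-0.5, -0.3, -0.3]
width: 0.0869
grasp_force: 0.0
```

Run:
```python
from m import *
p=see("wrist",dict(cs=((.449,.131),.034,60,100,0)))
q=cv2.resize(p["color"],None,fx=1.5,fy=1.5)
box(q,p,(.4475,.1292),-38.5,.064,.044,.034,(255,0,0),1.5); box(q,p,(.449,.1305),-38.5,.064,.044,.034,(0,0,255),1.5)
cv2.imwrite("pics/w9.png",q[:,:,::-1]); s=monitor.sense(); print(s["tcp_pos"],s["t"],s["orientation"])
p=see("top",dict(strip=((.463,.341),.046,60,100,0)),"t4")
```

```text
wrist cs [257. 187.] {'rc': [447.4, 131.0], 'size': [21.3, 65.8], 'longdeg': -39.1, 'mc': [447.4, 130.8]}
[0.4489955  0.13064155 0.16844997] 54.35 [-3.14157603e+00  9.62376984e-05  2.47062017e+00]
top strip [122. 237.] {'rc': [461.0, 333.8], 'size': [133.9, 153.0], 'longdeg': -14.1, 'mc': [457.0, 343.8]}
```

View pics/w9.png

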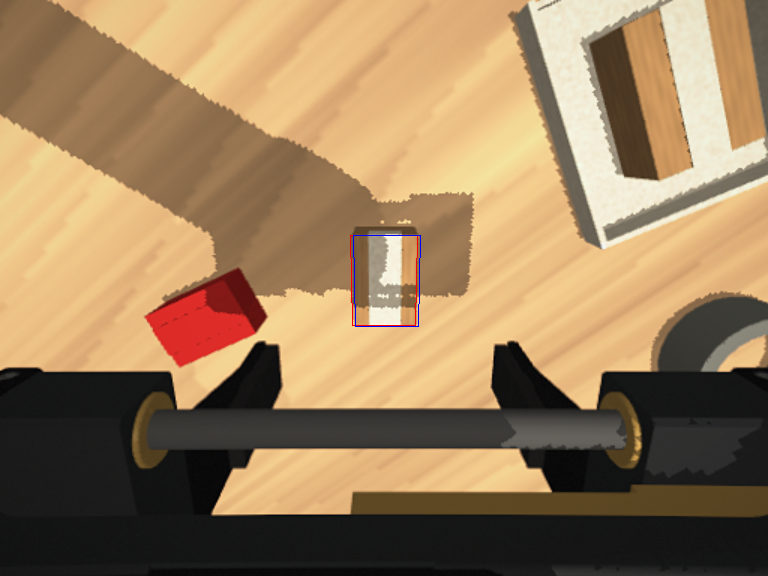

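The small carton at (386,280) fits the outline, and the red look-alike at (205,315) is clear of the fingers. I'm grasping the carton.

Emit:
carry_out:
  series:
    - [1,0.004,0,0.15,0]
    - [1,0.004,0,0.3,0]
    - [1,0.004,0,0.45,0]
    - [1,0.004,0,0.6,0]
    - [1,0.004,0,0.75,0]
    - [0.7,0.004,0,0.85,0]
    - [0.6,0.004,0,0.91,0]
    - [0.5,0.004,0,0.95,0]
    - [0.5,0.004,0,0.983,0]
    - [0.5,0.004,0,0.983,0]

```text
t: 55.65
tcp_pos: [0.4486, 0.131, 0.021]
orientation: [3.141, -0.0, 2.47]
wrist_force: [-0.1, -0.4, 0.3]
width: 0.0659
grasp_force: 0.0
```

Emit:
carry_out:
  series:
    - [-1,0,0,0,0]
    - [-1,0,0,0,0]
    - [-1,0,0,0,0]
    - [-1,0,0,0,0]
    - [-1,0,0,0,0]
    - [-1,0,0,0,0]
    - [-1,0,0,-0.1,0]
    - [-1,0,0,-0.22,0]
    - [-1,0,0,-0.36,0]
    - [-1,0,0,-0.5,0]

```text
t: 56.9
tcp_pos: [0.4486, 0.131, 0.0973]
orientation: [3.141, 0.0, 2.47]
wrist_force: [0.2, -0.2, -1.1]
width: 0.0437
grasp_force: 30.0
```

Emit:
carry_out:
  series:
    - [-1,0.04,0.06,-0.1,0]
    - [-1,0.08,0.12,-0.2,0]
    - [-1,0.12,0.18,-0.3,0]
    - [-1,0.16,0.24,-0.4,0]
    - [-1,0.2,0.3,-0.4,0]
    - [-1,0.24,0.36,-0.4,0]
    - [-1,0.28,0.42,-0.4,0]
    - [-1,0.32,0.48,-0.4,0]
    - [-1,0.36,0.54,-0.4,0]
    - [-1,0.4,0.6,-0.4,0]

```text
t: 58.15
tcp_pos: [0.4575, 0.2395, 0.1559]
orientation: [-3.141, -0.0, 2.47]
wrist_force: [-0.3, 0.2, -1.2]
width: 0.0439
grasp_force: 30.0
```

Emit:
carry_out:
  series:
    - [-1,0.04,0.06,0,-0.03]
    - [-1,0.09,0.13,0,-0.07]
    - [-1,0.14,0.2,0,-0.11]
    - [-1,0.19,0.27,0,-0.15]
    - [-1,0.24,0.34,0,-0.19]
    - [-1,0.29,0.41,0,-0.23]
    - [-1,0.34,0.48,0,-0.25]
    - [-1,0.392,0.561,0,-0.269]
    - [-1,0.392,0.561,0,-0.269]
    - [-1,0.392,0.561,0,-0.269]

```text
t: 59.4
tcp_pos: [0.4639, 0.3407, 0.1559]
orientation: [-3.141, 0.0, 2.892]
wrist_force: [0.8, -0.4, -1.7]
width: 0.0439
grasp_force: 30.0
```

Run:
```python
from m import *
p=optics.read_camera("wrist")
q=cv2.resize(p["color"],None,fx=1.5,fy=1.5)
box(q,p,(.4636,.3415),-14.3,.09,.062,.046,(255,0,0),1.5); box(q,p,(.4636,.341),-14.3,.15,.125,.004,(0,0,255),1.5)
cv2.imwrite("pics/w10.png",q[:,:,::-1]); s=monitor.sense(); print(s["tcp_pos"],s["t"],s["orientation"],s["width"])
```

```text
[0.4640169  0.34049918 0.15599036] 59.45 [-3.14108124e+00  1.13366579e-04  2.89183240e+00] 0.04412868310650913
```

View pics/w10.png

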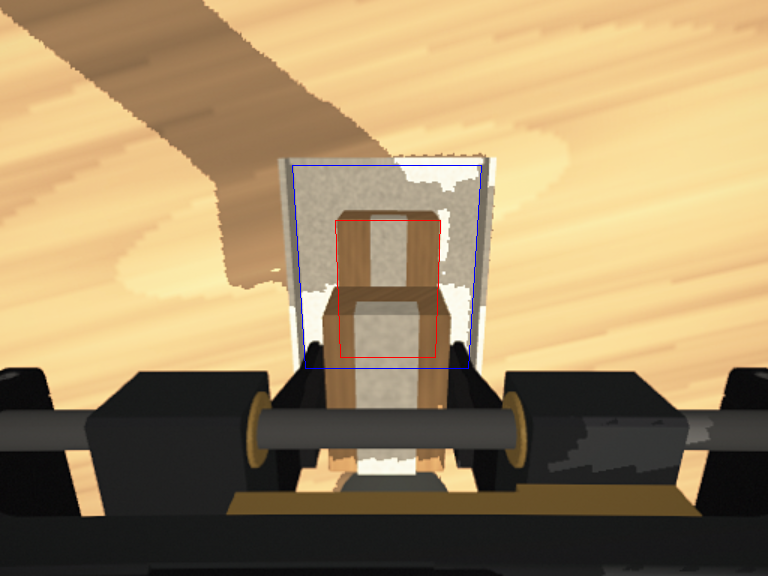

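The large carton's top (strip x≈370–408, far edge y≈217) matches the predicted outline and is centred in the tray. I'm lowering the small carton onto it.

Emit:
carry_out:
  series:
    - [-1,0.005,0.005,0.1,0]
    - [-1,0.005,0.005,0.2,0]
    - [-1,0.005,0.005,0.3,0]
    - [-1,0.005,0.005,0.4,0]
    - [-1,0.005,0.005,0.48,0]
    - [-1,0.005,0.005,0.53,0]
    - [-1,0.005,0.005,0.565,0]
    - [-1,0.005,0.005,0.585,0]
    - [-1,0.005,0.005,0.595,0]
    - [-1,0.005,0.005,0.598,0]

```text
t: 60.7
tcp_pos: [0.4635, 0.3423, 0.0672]
orientation: [3.141, 0.0, 2.893]
wrist_force: [-2.8, -2.5, 6.8]
width: 0.0438
grasp_force: 30.0
```

Emit:
carry_out:
  series:
    - [-1,0,0,0,0]
    - [-1,0,0,0,0]
    - [0.2,0,0,0,0]
    - [0.4,0,0,0,0]
    - [0.4,0,0,0,0]
    - [0.4,0,0,0,0]
    - [0.4,0,0,-0.08,0]
    - [0.4,0,0,-0.2,0]
    - [0.4,0,0,-0.4,0]
    - [0.4,0,0,-0.6,0]

```text
t: 61.95
tcp_pos: [0.4636, 0.3423, 0.1588]
orientation: [3.14, 0.001, 2.893]
wrist_force: [0.2, 0.4, -0.8]
width: 0.061
grasp_force: 0.0
```

Emit:
carry_out:
  series:
    - [0.4,0,0,-0.1,0]
    - [0.4,0,-0.05,-0.2,0]
    - [0.4,0,-0.15,-0.3,0]
    - [0.4,0,-0.3,-0.3,0]
    - [0.4,0,-0.45,-0.3,0]
    - [0.4,0,-0.6,-0.3,0]
    - [0.4,0,-0.75,-0.3,0]
    - [0.4,0,-0.9,-0.3,0]
    - [0.4,0,-1,-0.3,0]
    - [0.4,0,-1,-0.3,0]

```text
t: 63.2
tcp_pos: [0.4263, 0.1958, 0.2015]
orientation: [3.141, 0.0, 2.891]
wrist_force: [0.2, 0.5, 0.7]
width: 0.0607
grasp_force: 0.0
```

Run:
```python
from m import *
p=optics.read_camera("top"); a=p["color"][90:310,70:440,::-1]; b=optics.read_camera("scene"); 
cv2.imwrite("pics/fin.png",np.vstack([cv2.resize(a,(500,297),interpolation=cv2.INTER_CUBIC),cv2.resize(b["color"][120:300,50:400,::-1],(500,257),interpolation=cv2.INTER_CUBIC)]))
s=monitor.sense(); print(s["tcp_pos"],s["t"])
```

```text
[0.42643997 0.19736039 0.20149531] 63.3
```

View pics/fin.png

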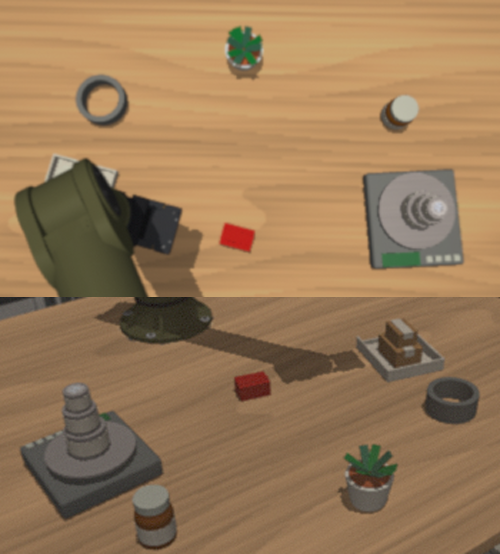

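The picture shows both stacks standing: tins on the pan at (415,210 top; 78,420 scene) and cartons in the tray at (400,345). The bystanders haven't moved and the gripper is clear, so I'm handing in.

```bash
python3 -c "
from rig import env
print(env.hand_in())"
```

```text
the job is handed in; nothing more can be done
None
```

The job is handed in at about 63 s: the three tins are stacked on the scale pan and the two cartons in the display tray, each centred to within about 2 mm by the cameras, with the tape roll, jar and plant where they were; hand-in returned no verdict.

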